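# Clear behind the breakfast caddy's bracket and hold its bolt head

## Task

The breakfast caddy by the window is being bolted down: a driver under the table is slowly running the lock nut up, but the bolt just turns round with it. Take the red-capped jam jar and the green tea tin out from behind the iron bracket, where they block the bolt, and set each gently upright in its own empty bay of the oak caddy (the jar in the square bay, the tin in the narrow one), leaving everything else where it is. Then reach down into the gap between bracket and sill, grip the hexagon bolt head firmly so that it stops turning, and finish while still holding it.

Things in the scene. Friction and masses are not known exactly. Their poses are not given: they have to be found in the camera images.
- caddy: Oak box, iron bracket and sill, one fixed assembly. Origin: on the bolt's axis at table level; x points from the robot's side across the gap to the sill, y along gap and box, z up. Box: outside x -122 to -45 mm, y -132 to 132; walls and dividers 6 mm thick, 52 high; floor 6 thick; four bays in a row, 66 mm deep in x, the two middle ones filled to below the rim
- bracket_top (a point): Middle of the top edge, gap side, of the bracket's upright dark iron plate, 70 mm above the table: the near wall of the gap, 40 mm from the bolt's axis, 4.5 mm thick, 220 long in y, with a rib at each end reaching 10 mm into the gap. Its foot, 5 mm thick, 68 mm wide in y, lies in the gap under the bolt; the box is screwed to its other side
- sill_edge (a point): Middle of the white sill's top front edge, 58 mm above the table, 40 mm from the bolt's axis: the far wall of the gap, which is thus 80 mm wide. The sill runs 920 mm along y and 160 mm back in x; axes as the caddy's
- bay_jar (a point): Centre of the inner floor of the empty square bay at the +y end of the box, 66 x 66 mm inside; axes as the caddy's; the floor is 6 mm above the table, the rim 46 mm above the floor
- bay_tin (a point): Centre of the inner floor of the empty narrow bay at the -y end of the box, inside 66 mm along the caddy's x and 50 mm along its y; axes as the caddy's; rim 46 mm above the floor
- bolt: Bright hexagon bolt head, 24 mm across flats, 13 high, axis upright. Origin: its centre, 41.5 mm above the table. One pair of flats faces along its own y, the others lie 60 degrees either side. Under it a fixed boss 21 mm in diameter. The driven nut drags it anticlockwise seen from above (yaw grows) at about 0.1 rad/s, with 0.12 N m; a grip of 20 N or more on two flats holds it
- jar: Closed glass jam jar, red twist cap, 58 mm in diameter, 82 high (cap: the top 16 mm, also 58 mm wide), about 0.26 kg. Origin: centre of its underside, z up. Stands on the table in the gap, to one side of the bolt, about 70 mm from it
- tin: Green tea tin with a brass-coloured lid, 56 mm along its x, 42 mm along its y, 78 high, about 0.16 kg. Origin: centre of its underside, z up. Stands on the table in the gap on the other side of the bolt, its y roughly along the gap
- mustard: Stoneware mustard pot with cork, 53 mm in diameter, 44 high, in the bay next to bay_jar: leave it. Origin: centre of its underside
- butter: White butter dish with wooden lid, 56 x 50 x 40 mm, in the bay next to bay_tin: leave it. Origin: centre of its underside
- toaster: Chrome two-slot toaster, 280 mm along its x, 170 wide, 185 high, its black lever on its -x end: leave it. Origin: centre of its underside
- plate: White ceramic plate, 190 mm in diameter, 18 high: leave it. Origin: centre of its underside
- spoon: Stainless teaspoon, 140 mm long along its x, lying on the table: leave it
- mug: Blue enamel mug, 76 mm in diameter, 75 high, handle along its y, standing on the sill on the caddy's +y side: leave it. Origin: centre of its underside
- basil: Terracotta pot of basil, 96 mm in diameter, pot 78 high, about 165 with leaves, standing on the sill on the caddy's -y side: leave it. Origin: centre of its underside

How it is judged (in metres and radians):
On the way, in this order (a step that is already met when the one before it is completed fails the run):
1. jar and tin both stand upright in their bays, let go (distance between jar and bay_jar below 0.012 m and angle between each of jar, tin's own z axis and vertical below 0.1 rad and contact force between the fingers and jar below 0.1 N and linear speed of each of jar, tin below 0.03 m/s and distance between tin and bay_tin below 0.012 m and contact force between the fingers and tin below 0.1 N), for 0.2 s.
2. the bolt head is gripped and no longer turns (horizontal distance between the grasp point and bolt below 0.012 m and distance between the grasp point and bolt below 0.03 m and contact force between the fingers and bolt above 15 N and angular speed of bolt below 0.03 rad/s), for 0.5 s.
At the end, for the whole second after the job is handed in: Jar and tin upright (0.1 rad), at rest and untouched on their bay floors (within 12 mm of the centre); fingers grip the bolt head (over 15 N, grasp point within 12 mm of its axis, 30 mm of its centre), which turns under 0.03 rad/s; all else within 30 mm of its start (all of step 1 and all of step 2 and distance of each of toaster, plate, spoon, mug, basil, mustard, butter from where it was at the start of the episode below 0.03 m); the arm keeps its last pose, push and grip.
It fails at once if another thing on the table, in the caddy or on the sill was pushed more than 30 mm (distance of any of toaster, plate, spoon, mug, basil, mustard, butter from where it was at the start of the episode above 0.03 m).
It fails at once if the jar or the tin was dropped or thrown (over 0.5 m/s out of the fingers) ((contact force between the fingers and jar below 0.05 N and linear speed of jar above 0.5 m/s) or (contact force between the fingers and tin below 0.05 N and linear speed of tin above 0.5 m/s)).
It fails at once if the jar or the tin was tipped over (angle between any of jar, tin's own z axis and vertical above 0.8 rad).
It also fails if it takes over 64 s, if anything falls off the work surface, if the arm or the gripper's body presses on something with over 40 N, if the wrist force passes 120 N, or if a joint passes its speed limit or range.

## Robot

A 6-joint arm with a two-finger parallel gripper is mounted at the origin on the work surface. World frame = base frame: x ahead of the robot, y to its left, z up, the work surface at z = 0. Lengths are in mm, angles in rad, forces in N, time in s.
With the tool pointing down it reaches from about 225 to 725 mm from the base axis. Payload 3.1 kg.
Tool frame: the origin (TCP) lies midway between the tips of the shut fingers; the grasp point (between the pads) lies 19 mm behind it (robot.hold_point_z is the distance from the TCP to the grasp point, in mm); z points along the fingers, y is the line along which they close (so a half turn about z gives the same grasp; the last joint's range is limited). The gripper opens to 85 mm and grips with 20 to 120 N. Pads are 22 mm wide; open, the fingers measure 114 mm over their backs; the gripper's body (76 mm by 85 mm) begins 54 mm behind the grasp point. The pads swing forward as they close: fully open they stand 13 mm farther back than shut.
Start: joints at [-1.369, 0.048, 0.099, 1.622, 0, 1.443], TCP at [170.008, -496.704, 231.312] pointing down, gripper open.
Joint ranges: [-2.91, 2.91], [-0.99, 1.94], [-1.21, 1.42], [-2.12, 2.29], [-1.49, 1.47], [-3.14, 3.14]. Speed limits (rad/s): [2.79, 2.79, 3.14, 3.14, 3.14, 3.14].

## Interface

Orientations are given as a unit quaternion [x, y, z, w].
In Python, from rig import robot gives the robot as it stands. The module is installed in compiled form; this text tells all that it offers.
- The arm moves only by the shell command python3 -m inch 'ROWS'. ROWS is text: rows parted by semicolons, each of 7 numbers parted by spaces: the shift along the world's x, y, z in cm, then the turn, a rotation vector about the world's x, y, z in degrees, then the opening, from 0 (shut) to 1 (fully open). A call has 1 to 20 rows; each row is the pose to reach, as a shift and turn from the pose commanded when the call began; what a row does not reach only later rows make up. A row lasts 1/10 s, in which the tool goes at most 50 mm and 8.59 degrees, less where a joint would pass 70% of its speed; a pose out of reach is approached as far as the arm can. A call with a gripper value outside its range is refused whole. The fingers move at their own pace and stop on an object; the grip force is fixed at half the most. Time passes only in rows, so rows that repeat a pose let the fingers close. It gives the time, the measured TCP pose, the force, the opening and the grip force at its end, in the units of the state.
- robot.sense(): the state, without advancing time (a new reading comes with each control period).
- robot.grab_frame(name): name is "side" or "top" or "wrist"; returns the picture (420x560x3 uint8, blue, green, red); there is no depth.
- robot.calibration(name): a dict with "fx", "fy", "cx", "cy" (pixels), "origin" and "orientation" of the camera in the world. Camera axes: x right, y down, z forward; pixel columns grow to the right and rows downward; lengths in mm; the calibration is good to about 2 mm. A picture is of the moment at which its call begins: read the wrist's pose just before it. calibration takes no time and is no camera call; for the wrist camera it gives the pose at the moment of the call.
- robot.job_done(): hands the job in; it is judged then, once.
Trained networks look in the newest picture that a camera, given by its name, has taken for a name from the list of things; names that differ only in an ending like _2 or _b are one class to them, and where a whole thing is asked for, a point or a joint stands for the part that bears it (a point fixed in the world has none). Each returns a list of dicts, best first, with "conf" (0 to 1); they miss things now and then, are a little off and sometimes report something else, mostly with a low value. They report only what shows in the picture. A call takes as long as a camera call.
- robot.masks_of(camera, target): "mask" (420x560 bool, what is visible of it).
- robot.landmark_of(camera, target): "centre" ([x, y, z] in mm, in world coordinates, good to about 4 mm: a listed point, or the origin of a listed thing).
The state is a dict: "t": time; "joints": joint angles; "qd": joint speeds; "joint_efforts": joint torques, N m; "position": TCP position; "tcp_rot": TCP orientation; "force": force on the tool from outside, world axes, zero at the start; "wrist_torque": the same for the moment, N m; "grip_width": finger opening in mm; "gripper_force": force on a finger pad.
Only numpy, scipy, OpenCV 4.12 (cv2) and the standard library are available. Lean on these libraries where they do the work, as an engineer would, in place of code of your own. Each camera call takes 0.05 s, during which the arm holds its last target. There are 200 camera calls.

## Working session

There is one attempt and no reset: what is moved stays moved. The work goes in short steps, Python scripts to look and compute and a shell command to move; the robot and the scene stay as the last step left them, time stands still between calls to the robot, and variables do not carry over. Pictures are saved under pics/ and viewed, at most 10 in all, crops included, and the job is handed in when it is done.

```bash
mkdir -p pics
python3 - <<'E'
from rig import robot
import cv2,numpy as np
a=robot.grab_frame("top");b=robot.grab_frame("side")
cv2.imwrite("pics/top.png",a);cv2.imwrite("pics/side.png",b)
for c in("top","side"):
  for n in("bracket_top","sill_edge","bay_jar","bay_tin","bolt","jar","tin"):
    r=robot.landmark_of(c,n)
    print(c,n,[(np.round(q["centre"]).tolist(),round(q["conf"],2)) for q in r[:2]])
s=robot.sense();print(s["t"],s["position"],s["tcp_rot"],s["grip_width"])
E
```

```text
top bracket_top []
top sill_edge [([643.0, 95.0, 60.0], 0.71)]
top bay_jar [([527.0, 189.0, 10.0], 0.96)]
top bay_tin [([521.0, -3.0, 4.0], 0.91)]
top bolt [([611.0, 91.0, 44.0], 0.64), ([522.0, -1.0, 7.0], 0.61)]
top jar [([610.0, 165.0, 0.0], 0.82), ([524.0, 192.0, 11.0], 0.34)]
top tin [([608.0, 20.0, -6.0], 0.71)]
side bracket_top [([563.0, 91.0, 72.0], 0.77)]
side sill_edge [([646.0, 93.0, 57.0], 0.77)]
side bay_jar [([522.0, 191.0, 8.0], 0.88)]
side bay_tin [([524.0, -5.0, 5.0], 0.57), ([702.0, -172.0, 59.0], 0.29)]
side bolt [([607.0, 97.0, 42.0], 0.37)]
side jar []
side tin [([607.0, 19.0, 1.0], 0.56)]
0.8 [ 170.01071532 -496.72574267  231.33933107] [ 9.86437463e-01  1.64137533e-01 -2.84762347e-06  4.25619696e-05] 85.5980174259227
```

View pics/top.png

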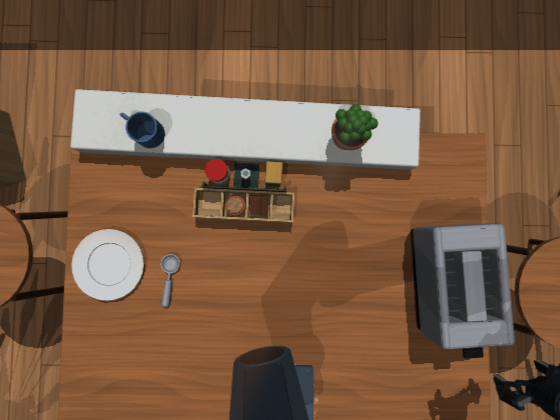

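View pics/side.png

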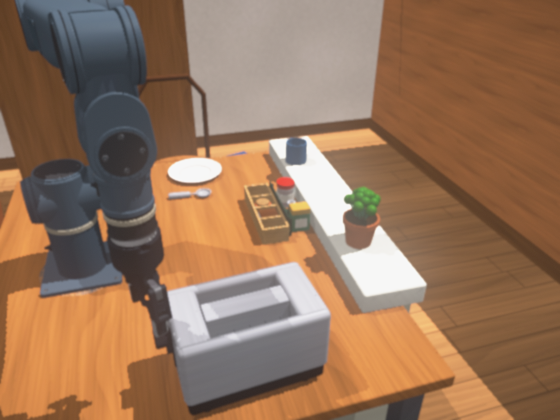

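The top view shows the caddy at about (245,205), with the jar at (216,170), the bolt at (246,174) and the tin at (274,172) in the gap behind it. The side view agrees, and the toaster stands next to the gripper. I'll lift first, then go above the caddy and look with the wrist camera.

```bash
python3 -m inch '0 0 5 0 0 0 1;0 0 9 0 0 0 1;10 15 10 0 0 -5 1;39 59 10 0 0 -20.5 1;39 59 10 0 0 -20.5 1;39 59 10 0 0 -20.5 1;39 59 10 0 0 -20.5 1;39 59 10 0 0 -20.5 1;39 59 10 0 0 -20.5 1;39 59 10 0 0 -20.5 1;39 59 10 0 0 -20.5 1;39 59 10 0 0 -20.5 1;39 59 10 0 0 -20.5 1;39 59 10 0 0 -20.5 1;39 59 10 0 0 -20.5 1;39 59 10 0 0 -20.5 1;39 59 10 0 0 -20.5 1;39 59 10 0 0 -20.5 1;39 59 10 0 0 -20.5 1;39 59 10 0 0 -20.5 1'
cat > see.py <<'E'
from rig import robot
import cv2,numpy as np
from scipy.spatial.transform import Rotation as R
def pose():
    s=robot.sense();r=R.from_quat(s["tcp_rot"]).as_matrix()
    print("t %.2f"%s["t"],"tcp",np.round(s["position"],1),"yaw_y deg %.1f"%(np.degrees(np.arctan2(r[0,1],-r[1,1]))),"tilt",np.round(r[:2,2],3),"w %.1f F %.1f"%(s["grip_width"],s["gripper_force"]),np.round(s["force"],1))
def lm(c,names):
    for n in names:
        r=robot.landmark_of(c,n)
        print(c,n,[(np.round(q["centre"],1).tolist(),round(q["conf"],2)) for q in r[:2]])
def ray(cal,uv,z):
    o=np.array(cal["origin"]);M=R.from_quat(cal["orientation"]).as_matrix()
    uv=np.atleast_2d(uv);d=np.c_[(uv[:,0]-cal["cx"])/cal["fx"],(uv[:,1]-cal["cy"])/cal["fy"],np.ones(len(uv))]@M.T
    return (o+d*((z-o[2])/d[:,2])[:,None])[:,:2]
E
python3 - <<'E'
from see import *
pose();c=robot.calibration("wrist");print(c)
cv2.imwrite("pics/w1.png",robot.grab_frame("wrist"))
lm("wrist",["bracket_top","sill_edge","bay_jar","bay_tin","bolt","jar","tin"])
E
```

```text
t: 2.8
position: [559.4, 72.3, 332.1]
tcp_rot: [1.0, 0.001, 0.0, -0.008]
force: [-0.1, -0.5, 0.3]
grip_width: 85.5
gripper_force: 0.0
t 2.80 tcp [559.4  72.3 332.1] yaw_y deg 0.1 tilt [0.001 0.016] w 85.5 F 0.0 [-0.1 -0.5  0.3]
{'fx': 368.1503284148603, 'fy': 368.1503284148603, 'cx': 277.1017192378935, 'cy': 206.10539553207897, 'origin': array([632.51764943,  71.19809535, 475.10142238]), 'orientation': array([ 0.70186621, -0.69749082, -0.10789745,  0.09616921])}
wrist bracket_top [([565.9, 95.1, 69.7], 0.72)]
wrist sill_edge [([647.5, 94.2, 58.7], 0.62)]
wrist bay_jar [([524.0, 190.4, 8.8], 0.94), ([568.8, 95.0, 68.0], 0.18)]
wrist bay_tin [([517.8, -6.5, 7.2], 0.76)]
wrist bolt [([606.6, 90.5, 42.9], 0.72), ([602.9, 94.5, -2.7], 0.15)]
wrist jar [([610.1, 171.5, 4.0], 0.92)]
wrist tin [([606.2, 22.0, 2.3], 0.75), ([522.7, 120.5, 9.5], 0.21)]
```

View pics/w1.png

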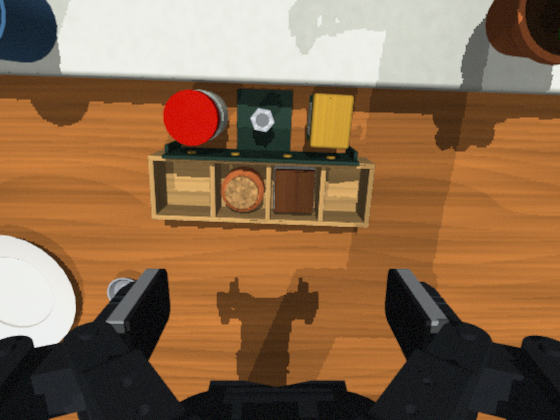

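The wrist view shows the jar's red cap at (192,118), the bolt at (262,120), the tin's brass lid at (331,121) and the caddy rim with front corners at (153,219) and (368,227). Both end bays are empty. Next I'll measure these precisely.

Run:
```python
from see import *
c=robot.calibration("wrist");im=cv2.imread("pics/w1.png");h=cv2.cvtColor(im,cv2.COLOR_BGR2HSV)
def blob(m,roi):
    x0,y0,x1,y1=roi;k=np.zeros(m.shape,np.uint8);k[y0:y1,x0:x1]=m[y0:y1,x0:x1]
    cs,_=cv2.findContours(k,cv2.RETR_EXTERNAL,cv2.CHAIN_APPROX_NONE);return max(cs,key=cv2.contourArea)[:,0]
H,S,V=h[...,0],h[...,1],h[...,2]
j=blob((((H<6)|(H>174))&(S>200)&(V>120)).astype(np.uint8),(150,80,240,155))
p=ray(c,j,82).astype(np.float32);print("jar",cv2.minEnclosingCircle(p),cv2.fitEllipse(p))
t=blob(((H>18)&(H<30)&(S>150)&(V>100)).astype(np.uint8),(295,85,365,155))
p=ray(c,t,78).astype(np.float32);print("tin",cv2.minAreaRect(p), len(t))
f=ray(c,[[152.5,219.5],[368.5,227.5],[151,157],[373,165]],52);print("rim",f.round(1).tolist())
for a,b in((0,1),(2,3)):d=f[a]-f[b];print(np.hypot(*d),np.degrees(np.arctan2(-d[0],d[1])))
s=ray(c,[[2,75],[555,91]],58);d=s[0]-s[1];print("sill",s.round(1).tolist(),np.degrees(np.arctan2(-d[0],d[1])))
print("bolt",ray(c,[[262,119]],48))
cv2.imwrite("pics/c1.png",cv2.resize(im[75:240,140:385],None,fx=3,fy=3,interpolation=cv2.INTER_CUBIC))
```

```text
jar ((611.1107788085938, 169.52072143554688), 28.785268783569336) ((611.0097045898438, 169.59645080566406), (55.831607818603516, 56.447349548339844), 79.66265106201172)
tin ((608.19921875, 22.475496292114258), (41.55650329589844, 55.78598403930664), 86.92750549316406) 178
rim [[488.3, 230.7], [481.0, -32.0], [564.8, 225.4], [557.6, -31.4]]
262.9008858793682 -1.595623013961317
256.9611709433011 -1.6116493255978903
sill [[653.5, 377.0], [639.9, -216.8]] -1.3122260808004533
bolt [[608.31349617  96.64371405]]
```

View pics/c1.png

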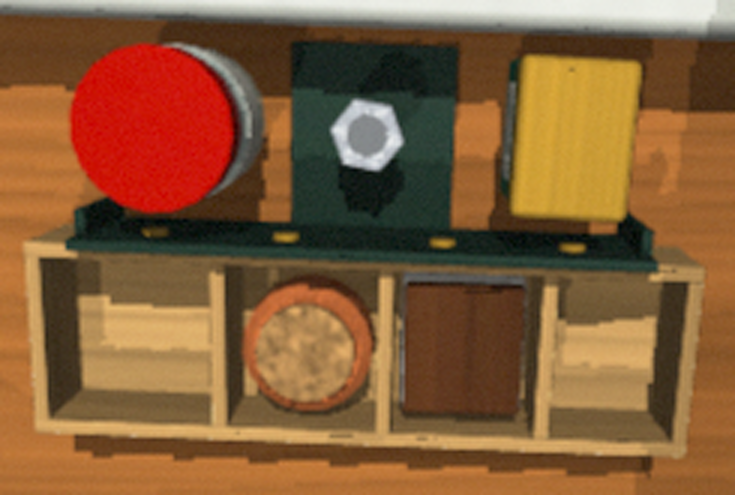

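```bash
python3 -m inch '2 5 -5 0 0 0 1;4 9 -10 0 0 -1.5 1;5.2 9.7 -15 0 0 -1.5 1;5.2 9.7 -19 0 0 -1.5 1;5.2 9.7 -20 0 0 -1.5 1;5.2 9.7 -20 0 0 -1.5 1;5.2 9.7 -20 0 0 -1.5 1;5.2 9.7 -20 0 0 -1.5 1'; python3 -c "
from see import *
pose()"
```

```text
t: 4.0
position: [614.2, 120.1, 130.4]
tcp_rot: [0.999, 0.029, -0.003, -0.028]
force: [0.1, 0.6, 0.1]
grip_width: 85.4
gripper_force: 0.0
t 4.00 tcp [614.2 120.1 130.4] yaw_y deg 3.4 tilt [-0.007  0.055] w 85.4 F 0.0 [0.1 0.6 0.1]
```

```bash
python3 -m inch '0 0 0 0 0 0 1;0 0 0 0 0 0 1'; python3 -c "
from see import *
pose();s=robot.sense();print(s['joints'].round(3),s['qd'].round(3))"
```

```text
t: 4.2
position: [615.9, 119.8, 133.6]
tcp_rot: [0.999, 0.029, 0.0, -0.028]
force: [1.7, 0.2, -0.0]
grip_width: 85.3
gripper_force: 0.0
t 4.20 tcp [615.9 119.8 133.6] yaw_y deg 3.3 tilt [-0.002  0.055] w 85.3 F 0.0 [ 1.7  0.2 -0. ]
[0.057 0.308 0.2   1.461 0.055 3.141] [-0.004 -0.002  0.    -0.003 -0.001  0.   ]
```

Joint 6 is at its limit, so I'll use the grasp a half turn the other way.

```bash
cat >> see.py <<'E'
def turn_to(yawdeg):
    s=robot.sense();r=R.from_quat(s["tcp_rot"]);T=R.from_euler("z",yawdeg,degrees=True)*R.from_euler("x",180,degrees=True)
    print("turn for yaw",yawdeg,np.round((T*r.inv()).as_rotvec(degrees=True),2))
E
python3 -c "
from see import *
turn_to(90);turn_to(178.4)"
```

```text
turn for yaw 90 [-2.46 -2.46 86.63]
turn for yaw 178.4 [-7.0000e-02 -4.8300e+00  1.7499e+02]
```

```bash
python3 -m inch '-0.2 2.5 3 -2.5 -2.5 86.6 1;-0.5 5 3 -2.5 -2.5 86.6 1;-0.5 5 3 -2.5 -2.5 86.6 1;-0.5 5 3 -2.5 -2.5 86.6 1;-0.5 5 3 -2.5 -2.5 86.6 1;-0.5 5 3 -2.5 -2.5 86.6 1;-0.5 5 3 -2.5 -2.5 86.6 1;-0.5 5 3 -2.5 -2.5 86.6 1;-0.5 5 3 -2.5 -2.5 86.6 1;-0.5 5 3 -2.5 -2.5 86.6 1;-0.5 5 3 -0.1 -4.8 175 1;-0.5 5 3 -0.1 -4.8 175 1;-0.5 5 3 -0.1 -4.8 175 1;-0.5 5 3 -0.1 -4.8 175 1;-0.5 5 3 -0.1 -4.8 175 1;-0.5 5 3 -0.1 -4.8 175 1;-0.5 5 3 -0.1 -4.8 175 1;-0.5 5 3 -0.1 -4.8 175 1;-0.5 5 3 -0.1 -4.8 175 1;-0.5 5 3 -0.1 -4.8 175 1'; python3 -c "
from see import *
pose();turn_to(178.4);print(robot.sense()['joints'].round(3))"
```

```text
t: 6.2
position: [610.7, 169.6, 163.5]
tcp_rot: [0.039, 0.999, -0.0, 0.003]
force: [-0.1, 0.2, 0.8]
grip_width: 85.5
gripper_force: 0.0
t 6.20 tcp [610.7 169.6 163.5] yaw_y deg 175.5 tilt [ 0.007 -0.   ] w 85.5 F 0.0 [-0.1  0.2  0.8]
turn for yaw 178.4 [0.02 0.4  2.9 ]
[ 0.166  0.322  0.278  1.52  -0.002  0.244]
```

```bash
python3 -m inch '0 0 -4.5 0 0.4 2.9 1;0 0 -9 0 0.4 2.9 1;0 0 -11.6 0 0.4 2.9 1;0 0 -11.6 0 0.4 2.9 1;0 0 -11.6 0 0.4 2.9 1;0 0 -11.6 0 0.4 2.9 0.75;0 0 -11.6 0 0.4 2.9 0.6;0 0 -11.6 0 0.4 2.9 0.4;0 0 -11.6 0 0.4 2.9 0;0 0 -11.6 0 0.4 2.9 0;0 0 -11.6 0 0.4 2.9 0'; python3 -c "
from see import *
pose()"
```

```text
t: 7.3
position: [612.6, 169.7, 49.4]
tcp_rot: [0.017, 1.0, -0.0, 0.002]
force: [-0.4, -0.8, 6.4]
grip_width: 56.5
gripper_force: 63.8
t 7.30 tcp [612.6 169.7  49.4] yaw_y deg 178.0 tilt [ 0.003 -0.001] w 56.5 F 63.8 [-0.4 -0.8  6.4]
```

```bash
python3 -m inch '0 0 1.5 0 0 0 0;0 0 4 0 0 0 0;0 0 7 0 0 0 0;0 0 9 0 0 0 0;-2 1 9 0 0 0 0;-5 2 9 0 0 0 0;-8 2.2 9 0 0 0 0;-8.5 2.2 9 0 0 0 0;-8.5 2.2 8 0 0 0 0;-8.5 2.2 7 0 0 0 0;-8.5 2.2 7 0 0 0 0'
python3 - <<'E'
from see import *
pose();turn_to(178.4)
cv2.imwrite("pics/w2.png",robot.grab_frame("wrist"))
lm("wrist",["bay_jar","jar","bay_tin","mustard"])
E
```

```text
t: 8.4
position: [524.3, 191.2, 112.9]
tcp_rot: [0.017, 1.0, -0.001, -0.003]
force: [-0.9, 0.1, -3.2]
grip_width: 56.6
gripper_force: 64.3
t 8.40 tcp [524.3 191.2 112.9] yaw_y deg 178.0 tilt [-0.007 -0.002] w 56.6 F 64.3 [-0.9  0.1 -3.2]
turn for yaw 178.4 [ 0.1  -0.39  0.37]
wrist bay_jar []
wrist jar [([519.2, 191.7, 68.7], 0.68)]
wrist bay_tin [([568.2, 94.1, 68.3], 0.55)]
wrist mustard [([523.3, 119.4, 10.7], 0.96)]
```

View pics/w2.png

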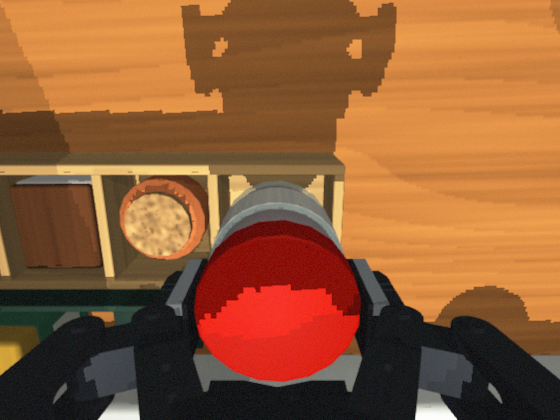

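The jar hangs over its bay, which runs from about px 218 to 333 at the far rim near row 175. I'll check the lateral centring from the rim pixels.

Run:
```python
from see import *
c=robot.calibration("wrist")
print(ray(c,[[218,173],[334,173],[344,155],[344,175]],52).round(1).tolist(), np.round(c["origin"],1))
im=cv2.imread("pics/w2.png");h=cv2.cvtColor(im,cv2.COLOR_BGR2HSV)
k=(((h[...,0]<6)|(h[...,0]>174))&(h[...,1]>180)).astype(np.uint8);k[:240]=0
g=im[160:190].mean(axis=0).mean(axis=1);print(im[178,205:232].mean(1).round().tolist(),im[178,322:350].mean(1).round().tolist())
```

```text
[[493.9, 160.4], [496.0, 226.5], [485.9, 232.0], [497.3, 232.2]] [453.7 195.3 258.8]
[80.0, 80.0, 124.0, 176.0, 187.0, 188.0, 186.0, 189.0, 188.0, 190.0, 188.0, 172.0, 123.0, 63.0, 64.0, 64.0, 54.0, 53.0, 59.0, 62.0, 58.0, 60.0, 58.0, 111.0, 169.0, 182.0, 181.0] [181.0, 157.0, 87.0, 61.0, 65.0, 58.0, 58.0, 63.0, 60.0, 64.0, 63.0, 66.0, 80.0, 101.0, 108.0, 105.0, 106.0, 107.0, 109.0, 107.0, 105.0, 106.0, 123.0, 136.0, 138.0, 137.0, 142.0, 139.0]
```

```bash
python3 -m inch '0.2 0.1 0 0 -0.4 0.4 0;0.2 0.1 -1.5 0 -0.4 0.4 0;0.2 0.1 -3 0 -0.4 0.4 0;0.2 0.1 -4.2 0 -0.4 0.4 0;0.2 0.1 -5 0 -0.4 0.4 0;0.2 0.1 -5.4 0 -0.4 0.4 0;0.2 0.1 -5.5 0 -0.4 0.4 0;0.2 0.1 -5.5 0 -0.4 0.4 0'; python3 -c "
from see import *
pose()"
```

```text
t: 9.45
position: [527.0, 192.8, 60.6]
tcp_rot: [0.013, 1.0, -0.0, 0.002]
force: [0.1, -0.3, -2.7]
grip_width: 56.7
gripper_force: 64.3
t 9.45 tcp [527.  192.8  60.6] yaw_y deg 178.5 tilt [ 0.004 -0.001] w 56.7 F 64.3 [ 0.1 -0.3 -2.7]
```

```bash
python3 -m inch '0 0 -0.2 0 0 0 0;0 0 -0.4 0 0 0 0;0 0 -0.5 0 0 0 0;0 0 -0.5 0 0 0 0'; python3 -c "
from see import *
pose()"
```

```text
t: 9.85
position: [527.0, 192.8, 55.6]
tcp_rot: [0.013, 1.0, -0.0, 0.002]
force: [0.1, -0.4, -1.4]
grip_width: 56.6
gripper_force: 64.3
t 9.85 tcp [527.  192.8  55.6] yaw_y deg 178.5 tilt [ 0.004 -0.001] w 56.6 F 64.3 [ 0.1 -0.4 -1.4]
```

```bash
python3 -m inch '0 0 -0.1 0 0 0 0;0 0 -0.1 0 0 0 0.75;0 0 -0.1 0 0 0 0.8;0 0 -0.1 0 0 0 0.9;0 0 -0.1 0 0 0 1;0 0 -0.1 0 0 0 1;0 0 3 0 0 0 1;0 0 7 0 0 0 1;0 -4 11 0 0 0 1;1 -8 13 0 0 0 1;3 -12 13 0 0 -1.6 1;5 -15 13 0 0 -1.6 1;7 -17 12 0 0 -1.6 1;8.1 -17 10 0 0 -1.6 1;8.1 -17 10 0 0 -1.6 1'
python3 - <<'E'
from see import *
pose();turn_to(176.9)
im=robot.grab_frame("wrist");cv2.imwrite("pics/w3.png",im);print(robot.calibration("wrist"))
lm("wrist",["bay_jar","jar","bay_tin","tin"])
E
```

```text
t: 11.35
position: [607.0, 21.8, 151.8]
tcp_rot: [0.028, 1.0, -0.0, -0.001]
force: [-1.2, -0.6, -0.2]
grip_width: 85.1
gripper_force: 0.0
t 11.35 tcp [607.   21.8 151.8] yaw_y deg 176.8 tilt [-0.002 -0.   ] w 85.1 F 0.0 [-1.2 -0.6 -0.2]
turn for yaw 176.9 [ 0.02 -0.1   0.13]
{'fx': 368.1503284148603, 'fy': 368.1503284148603, 'cx': 277.1017192378935, 'cy': 206.10539553207897, 'origin': array([534.70666663,  27.6554169 , 296.3211042 ]), 'orientation': array([0.71813391, 0.68091519, 0.09904586, 0.10405823])}
wrist bay_jar [([607.4, 21.1, 1.0], 0.18)]
wrist jar [([526.5, 195.7, 9.5], 0.81)]
wrist bay_tin [([517.0, -5.4, 6.7], 0.86)]
wrist tin [([607.6, 20.3, 0.9], 0.96)]
```

View pics/w3.png

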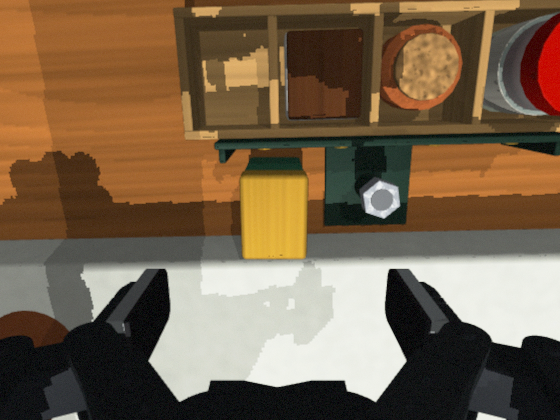

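The jar stands in its bay (red cap at the right edge). The tin lid is centred near (274,215), between the fingers, and the narrow bay's rim spans about px 192–270 by rows 15–133. I'll compute the tin and bay positions now.

Run:
```python
from see import *
c=robot.calibration("wrist");im=cv2.imread("pics/w3.png");h=cv2.cvtColor(im,cv2.COLOR_BGR2HSV)
k=((h[...,0]>18)&(h[...,0]<30)&(h[...,1]>150)&(h[...,2]>100)).astype(np.uint8);k[:165]=0;k[265:]=0;k[:,:225]=0;k[:,320:]=0
cs,_=cv2.findContours(k,0,1);t=max(cs,key=cv2.contourArea)[:,0]
print(cv2.minAreaRect(ray(c,t,78).astype(np.float32)))
for r in(40,70,100):print(r,im[r,172:204].mean(1).round().astype(int).tolist(),im[r,262:286].mean(1).round().astype(int).tolist())
print(im[0:24,235].mean(1).round().astype(int).tolist(),im[122:146,235].mean(1).round().astype(int).tolist())
print("outer/inner L,R row70",ray(c,[[180,70],[191,70],[269,70],[278,70],[235,8],[235,15],[235,131],[235,138]],52).round(1).tolist())
```

```text
((609.8263549804688, 22.528696060180664), (42.353702545166016, 55.52539825439453), 87.05196380615234)
40 [103, 103, 103, 93, 70, 62, 57, 62, 60, 65, 61, 63, 60, 52, 48, 46, 47, 50, 45, 41, 44, 44, 46, 46, 48, 43, 47, 50, 64, 63, 62, 69] [67, 69, 71, 68, 63, 63, 70, 84, 86, 88, 86, 88, 90, 87, 86, 76, 65, 66, 66, 66, 67, 69, 80, 86]
70 [84, 85, 85, 86, 82, 86, 78, 61, 58, 61, 59, 62, 65, 60, 60, 59, 49, 49, 48, 48, 47, 48, 39, 43, 44, 53, 54, 52, 52, 61, 81, 128] [137, 135, 137, 138, 135, 134, 115, 72, 86, 85, 86, 89, 88, 89, 88, 78, 63, 60, 101, 136, 133, 135, 116, 105]
100 [102, 100, 99, 99, 103, 99, 101, 101, 101, 112, 122, 132, 132, 132, 136, 133, 137, 131, 96, 44, 51, 43, 52, 49, 43, 41, 48, 53, 45, 53, 55, 59] [62, 64, 62, 63, 65, 63, 63, 99, 139, 158, 158, 158, 161, 161, 163, 161, 124, 59, 62, 62, 63, 63, 67, 73]
[62, 61, 58, 60, 62, 67, 81, 93, 90, 87, 87, 86, 86, 85, 84, 77, 62, 47, 46, 49, 50, 42, 50, 45] [94, 95, 83, 64, 62, 60, 64, 74, 92, 92, 91, 88, 85, 84, 81, 78, 61, 25, 19, 18, 28, 47, 54, 56]
outer/inner L,R row70 [[517.1, -31.9], [517.5, -24.9], [520.0, 24.3], [520.3, 29.9], [483.9, 5.8], [487.7, 5.5], [556.7, -0.4], [561.3, -0.8]]
```

```bash
python3 -m inch '0.2 0.1 -4 0 0 0 1;0.2 0.1 -8 0 0 0 1;0.2 0.1 -10.4 0 0 0 1;0.2 0.1 -10.4 0 0 0 1;0.2 0.1 -10.4 0 0 0 1;0.2 0.1 -10.4 0 0 0 0.65;0.2 0.1 -10.4 0 0 0 0.55;0.2 0.1 -10.4 0 0 0 0.4;0.2 0.1 -10.4 0 0 0 0;0.2 0.1 -10.4 0 0 0 0;0.2 0.1 -10.4 0 0 0 0'; python3 -c "
from see import *
pose()"
```

```text
t: 12.7
position: [611.4, 23.2, 53.9]
tcp_rot: [0.027, 1.0, -0.001, 0.004]
force: [-0.3, -1.0, 5.8]
grip_width: 41.3
gripper_force: 60.4
t 12.70 tcp [611.4  23.2  53.9] yaw_y deg 176.9 tilt [ 0.008 -0.002] w 41.3 F 60.4 [-0.3 -1.   5.8]
```

```bash
python3 -m inch '0 0 1.5 0 0 0 0;0 0 4 0 0 0 0;0 0 7 0 0 0 0;0 0 9 0 0 0 0;-2 -1 9 0 0 0.8 0;-5 -2 9 0 0 1.5 0;-8 -2.5 9 0 0 1.5 0;-8.7 -2.5 9 0 0 1.5 0;-8.7 -2.5 8 0 0 1.5 0;-8.7 -2.5 7 0 0 1.5 0;-8.7 -2.5 7 0 0 1.5 0;-8.7 -2.5 7 0 0 1.5 0'
python3 - <<'E'
from see import *
pose();turn_to(178.4)
cv2.imwrite("pics/w4.png",robot.grab_frame("wrist"))
print(robot.calibration("wrist")["origin"])
E
```

```text
t: 13.9
position: [522.9, -1.0, 120.4]
tcp_rot: [0.014, 1.0, -0.0, 0.001]
force: [0.6, -0.6, -1.4]
grip_width: 41.1
gripper_force: 60.4
t 13.90 tcp [522.9  -1.  120.4] yaw_y deg 178.4 tilt [ 0.002 -0.001] w 41.1 F 60.4 [ 0.6 -0.6 -1.4]
turn for yaw 178.4 [0.03 0.12 0.01]
[450.62067437   2.17141113 263.70149976]
```

View pics/w4.png

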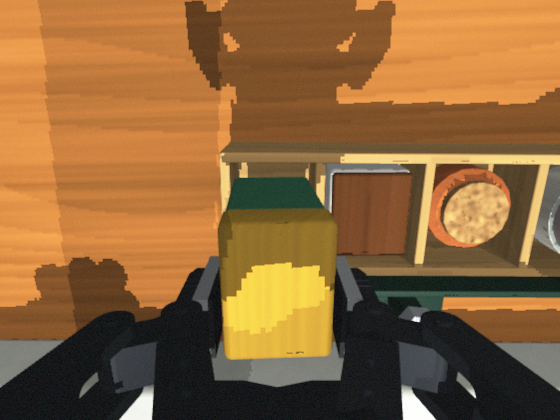

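The tin hangs straight over the narrow bay, whose inner rim spans about px 231–316 near row 168. I'll compute the centring numbers.

Run:
```python
from see import *
c=robot.calibration("wrist");im=cv2.imread("pics/w4.png")
for r in(166,172):print(im[r,218:245].mean(1).round().astype(int).tolist(),im[r,306:330].mean(1).round().astype(int).tolist())
print(ray(c,[[223,169],[231,169],[317,169],[326,169],[270,148],[270,161]],52).round(1).tolist())
print("tin top far edge corners",ray(c,[[221,209],[334,209]],144).round(1).tolist(),"tin bottom far", ray(c,[[231,179],[319,179]],66.5).round(1).tolist())
```

```text
[139, 150, 183, 195, 194, 193, 195, 196, 197, 199, 189, 143, 67, 67, 69, 60, 61, 64, 64, 70, 80, 83, 81, 133, 179, 180, 180] [84, 85, 101, 102, 66, 62, 64, 63, 65, 71, 92, 110, 112, 109, 112, 111, 110, 115, 111, 103, 92, 108, 108, 110]
[121, 124, 163, 193, 195, 196, 196, 197, 199, 200, 191, 150, 71, 73, 68, 67, 67, 65, 66, 68, 73, 131, 172, 175, 177, 174, 172] [177, 179, 155, 88, 66, 65, 63, 60, 64, 74, 100, 110, 110, 109, 109, 111, 111, 115, 115, 104, 100, 101, 109, 109]
[[490.9, -30.3], [491.0, -25.6], [492.3, 24.5], [492.5, 29.7], [479.4, -2.5], [486.9, -2.8]]
tin top far edge corners [[487.2, -17.8], [488.2, 20.6]] tin bottom far [[493.8, -24.1], [495.0, 24.1]]
```

```bash
python3 -m inch '0.15 -0.1 0 0 0 0 0;0.15 -0.1 -1.5 0 0 0 0;0.15 -0.1 -3 0 0 0 0;0.15 -0.1 -4.2 0 0 0 0;0.15 -0.1 -5 0 0 0 0;0.15 -0.1 -5.4 0 0 0 0;0.15 -0.1 -5.6 0 0 0 0;0.15 -0.1 -5.6 0 0 0 0'; python3 -c "
from see import *
pose()"
```

```text
t: 14.75
position: [524.4, -2.3, 65.4]
tcp_rot: [0.014, 1.0, -0.0, 0.002]
force: [-0.3, -0.6, -1.1]
grip_width: 41.6
gripper_force: 60.4
t 14.75 tcp [524.4  -2.3  65.4] yaw_y deg 178.4 tilt [ 0.004 -0.001] w 41.6 F 60.4 [-0.3 -0.6 -1.1]
```

```bash
python3 -m inch '0 0 -0.2 0 0 0 0;0 0 -0.4 0 0 0 0;0 0 -0.5 0 0 0 0;0 0 -0.5 0 0 0 0'; python3 -c "
from see import *
pose()"
```

```text
t: 15.15
position: [524.3, -2.2, 60.4]
tcp_rot: [0.014, 1.0, -0.0, 0.002]
force: [0.9, -1.5, -1.3]
grip_width: 41.3
gripper_force: 60.4
t 15.15 tcp [524.3  -2.2  60.4] yaw_y deg 178.4 tilt [ 0.004 -0.001] w 41.3 F 60.4 [ 0.9 -1.5 -1.3]
```

```bash
python3 -m inch '0 0 -0.1 0 0 0 0;0 0 -0.2 0 0 0 0;0 0 -0.2 0 0 0 0'; python3 -c "
from see import *
pose()"
```

```text
t: 15.45
position: [524.7, -2.3, 59.9]
tcp_rot: [0.014, 1.0, -0.001, 0.002]
force: [-2.8, 0.1, 5.3]
grip_width: 41.1
gripper_force: 60.6
t 15.45 tcp [524.7  -2.3  59.9] yaw_y deg 178.4 tilt [ 0.005 -0.001] w 41.1 F 60.6 [-2.8  0.1  5.3]
```

```bash
python3 -m inch '0 0 0 0 0 0 0.6;0 0 0 0 0 0 0.65;0 0 0 0 0 0 0.8;0 0 0 0 0 0 1;0 0 0 0 0 0 1;0 0 0 0 0 0 1;0 0 3 0 0 0 1;0 0 7 0 0 0 1;1 2 11 0 0 0 1;3 6 12 0 0 0 1;6 9 12 0 0 0 1;8.3 9.8 12 0 0 0 1;8.3 9.8 12 0 0 0 1;8.3 9.8 12 0 0 0 1'
python3 - <<'E'
from see import *
pose();im=robot.grab_frame("wrist");cv2.imwrite("pics/w5.png",im);np.save("w5.npy",robot.calibration("wrist"),allow_pickle=True)
lm("wrist",["jar","tin","bay_jar","bay_tin","bolt"])
E
```

```text
t: 16.85
position: [607.1, 95.9, 177.7]
tcp_rot: [0.014, 1.0, -0.001, 0.001]
force: [-0.8, -0.2, -0.8]
grip_width: 85.4
gripper_force: 0.0
t 16.85 tcp [607.1  95.9 177.7] yaw_y deg 178.4 tilt [ 0.002 -0.001] w 85.4 F 0.0 [-0.8 -0.2 -0.8]
wrist jar [([525.4, 195.4, 8.0], 0.73)]
wrist tin [([520.5, -4.3, 4.6], 0.83), ([520.7, 55.9, 6.7], 0.39)]
wrist bay_jar []
wrist bay_tin []
wrist bolt [([606.7, 95.5, 43.8], 0.85)]
```

View pics/w5.png

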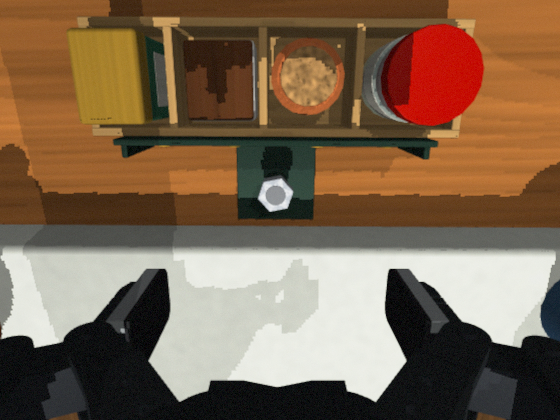

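The tin (108,75) and the jar (432,75) stand in their bays, and the bolt head is at (276,195). Next I'll get the hexagon's angle.

Run:
```python
from see import *
c=robot.calibration("wrist")
for i in range(2):
    im=robot.grab_frame("wrist");t=robot.sense()["t"]
    g=im.min(2);k=np.zeros(g.shape,np.uint8);k[165:217,245:308]=(g[165:217,245:308]>80)
    cs,_=cv2.findContours(k,0,cv2.CHAIN_APPROX_NONE);q=cv2.convexHull(max(cs,key=cv2.contourArea))[:,0]
    p=ray(c,q,48);ct=(p.max(0)+p.min(0))/2
    # support width per direction: minima are flats' normals
    a=np.arange(0,180,1.);n=np.c_[np.cos(np.radians(a)),np.sin(np.radians(a))]
    s=p@n.T;w=s.max(0)-s.min(0);w3=w[:60]+w[60:120]+w[120:]
    print(t,ct.round(1),"flat normals deg mod 60: %d"%a[w3.argmin()],w3.min()/3,w3.max()/3)
    M=R.from_quat(c["orientation"])
    cv2.waitKey(1)
cv2.imwrite("pics/b.png",cv2.resize(im[160:225,240:315],None,fx=6,fy=6,interpolation=cv2.INTER_CUBIC))
```

```text
17.2 [607.2  96.1] flat normals deg mod 60: 12 24.878182112413054 27.819679419984833Traceback (most recent call last):
  File "<stdin>", line 13, in <module>
cv2.error: OpenCV(4.12.0) /io/opencv/modules/highgui/src/window.cpp:1367: error: (-2:Unspecified error) The function is not implemented. Rebuild the library with Windows, GTK+ 2.x or Cocoa support. If you are on Ubuntu or Debian, install libgtk2.0-dev and pkg-config, then re-run cmake or configure script in function 'cvWaitKey'
```

```bash
python3 -m inch '0 0 -4.5 0 0 0 0.8;0 0 -9 0 0 0 0.6;0 0 -12.5 0 0 0 0.5;0 0 -14.5 0 0 0 0.5;0 0 -15.5 0 0 0 0.5;0 0 -15.5 0 0 0 0.5;0 0 -15.5 0 0 0 0.5;0 0 -15.5 0 0 0 0.5'; python3 -c "
from see import *
pose()"
```

```text
t: 18.0
position: [609.2, 95.8, 26.0]
tcp_rot: [0.014, 1.0, -0.0, 0.004]
force: [0.5, -0.4, 0.6]
grip_width: 42.7
gripper_force: 0.0
t 18.00 tcp [609.2  95.8  26. ] yaw_y deg 178.4 tilt [ 0.008 -0.001] w 42.7 F 0.0 [ 0.5 -0.4  0.6]
```

```bash
python3 -m inch '-0.2 0 -0.3 0 0 -3 0.5;-0.2 0 -0.3 0 0 -5 0.5;-0.2 0 -0.3 0 0 -5 0.4;-0.2 0 -0.3 0 0 -5 0.35;-0.2 0 -0.3 0 0 -5 0.3;-0.2 0 -0.3 0 0 -5 0;-0.2 0 -0.3 0 0 -5 0;-0.2 0 -0.3 0 0 -5 0;-0.2 0 -0.3 0 0 -5 0;-0.2 0 -0.3 0 0 -5 0'; python3 -c "
from see import *
pose()"; python3 -m inch '0 0 0 0 0 0 0;0 0 0 0 0 0 0;0 0 0 0 0 0 0;0 0 0 0 0 0 0;0 0 0 0 0 0 0;0 0 0 0 0 0 0;0 0 0 0 0 0 0;0 0 0 0 0 0 0;0 0 0 0 0 0 0;0 0 0 0 0 0 0'
python3 - <<'E'
from see import *
pose();print(robot.sense()["wrist_torque"])
cv2.imwrite("pics/w6.png",robot.grab_frame("wrist"));lm("wrist",["jar","tin","bolt"])
E
```

```text
t: 19.0
position: [606.4, 94.8, 21.9]
tcp_rot: [0.058, 0.998, -0.001, 0.003]
force: [0.1, -4.0, 4.7]
grip_width: 23.2
gripper_force: 58.8
t 19.00 tcp [606.4  94.8  21.9] yaw_y deg 173.4 tilt [ 0.006 -0.003] w 23.2 F 58.8 [ 0.1 -4.   4.7]
t: 20.0
position: [606.4, 94.7, 21.9]
tcp_rot: [0.058, 0.998, -0.001, 0.003]
force: [0.1, -4.0, 5.4]
grip_width: 22.9
gripper_force: 58.8
t 20.00 tcp [606.4  94.7  21.9] yaw_y deg 173.4 tilt [ 0.006 -0.003] w 22.9 F 58.8 [ 0.1 -4.   5.4]
[-0.84973698  0.15641907  0.10564337]
wrist jar [([524.6, 124.4, 7.5], 0.6)]
wrist tin []
wrist bolt [([609.9, 92.7, 39.7], 0.72)]
```

View pics/w6.png

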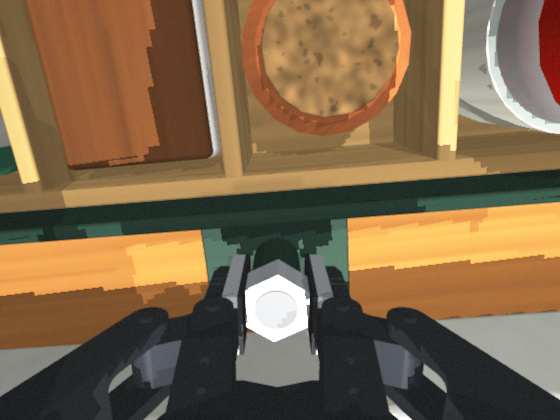

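The picture shows the pads flat on two opposite faces of the hexagon at (276,305). The 0.106 N m wrist torque about z is close to the bolt's 0.12 N m drag, so the grip is holding it. I'll hand in.

```bash
python3 -c "
from rig import robot
print(robot.job_done())"
```

```text
the job is handed in; nothing more can be done
None
```

I set the jar and the tin upright in their bays, gripped the bolt head on two flats with about 59 N, and handed the job in at about 20 s while still holding it; no verdict was returned.

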